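# Set the proud rivet with the treadle press

### The arm

A 7-joint arm with a two-finger parallel gripper is mounted at the origin on the work surface. World frame = base frame: x ahead of the robot, y to its left, z up, the work surface at z = 0. Lengths are in m, angles in degrees, forces in N, time in s.
With the tool pointing down it reaches from about 0.425 to 0.875 m from the base axis. Payload 4.7 kg.
Tool frame: the origin (TCP) lies between the finger pads; the fingertips stand 22 mm ahead of it and the grasp point (between the pads) lies 3 mm ahead of it; z points along the fingers, y is the line along which they close (so a half turn about z gives the same grasp; the last joint's range is limited). The gripper opens to 87 mm and grips with 3 to 60 N. Pads are 19 mm wide; open, the fingers measure 117 mm over their backs; the gripper's body (75 mm by 190 mm) begins 51 mm behind the grasp point.
Start: joints at [77.928, 18.392, -4.016, 83.108, 1.295, 78.541, -3.26], TCP at [0.145, -0.634, 0.245] pointing down, gripper open.
Joint ranges: [-163.93, 163.93], [-17.29, 119.83], [-79.2, 71.16], [3.27, 140.29], [-89.18, 269.18], [5.43, 117.66], [-154.24, 154.24]. Speed limits (degrees/s): [147.25, 147.25, 180, 180, 180, 180, 180].

### API

Orientations are given as [roll, pitch, yaw] about the fixed x, y, z axes, in that order (R = Rz(yaw) Ry(pitch) Rx(roll)).
In Python, from cell import arm gives the robot as it stands. The module is installed in compiled form; this text tells all that it offers.
- The arm moves only by the tool play_rows, never from a script. Its argument "moves" is a list of rows, each a list of 2 entries, a list of its own where there are three numbers: the shift along the tool's x, y, z in m, then the turn about the tool's z in rad. A call has 1 to 5 rows; each row shifts and turns the commanded pose from where the row before left it, along the tool's axes as they then stand; what a row does not reach is not made up. A row lasts 1/10 s, in which the tool goes at most 50 mm and 8.59 degrees, less where a joint would pass 70% of its speed; a pose out of reach is approached as far as the arm can. A call is refused whole if a number of a shift passes 0.05 or a number of a turn 0.15, either way. A call with a gripper value outside its range is refused whole. "gripper" is the opening, from 0 (shut) to 1 (fully open), set as the call begins (left out, the last holds). The fingers move at their own pace and stop on an object; "squeeze" is the grip in N (left out, the last holds). Time passes only in rows, so rows that do not move let the fingers close. It gives the time, the measured TCP pose, the force, the opening and the grip force at its end, in the units of the state.
- arm.read_state(): the state, without advancing time (a new reading comes with each control period).
- arm.snapshot(name): name is "scene" or "top" or "wrist"; returns a dict with "img" (400x640x3 uint8, red, green, blue), "fx", "fy", "cx", "cy" (pixels), "R" (3x3) and "t" (3): a world point X has camera coordinates R X + t; the wrist camera has in their place "hand_eye" (4x4, takes a point from camera to tool coordinates, whose origin is the TCP and whose axes are the flange's). Camera axes: x right, y down, z forward; pixel columns grow to the right and rows downward; lengths in m; the calibration is good to about 2 mm. A picture is of the moment at which its call begins: read the wrist's pose just before it. There is no depth.
- arm.finish_job(): hands the job in; it is judged then, once.
The state is a dict: "t": time; "joint_pos": joint angles; "qvel": joint speeds; "joint_efforts": joint torques, N m; "tool_pos": TCP position; "eef_rot": TCP orientation; "force": force on the tool from outside, world axes, zero at the start; "wrist_torque": the same for the moment, N m; "finger_gap": finger opening in m; "grasp_force": force on a finger pad.
Only numpy, scipy, OpenCV 4.12 (cv2) and the standard library are available. Lean on these libraries where they do the work, as an engineer would, in place of code of your own. Each camera call takes 0.05 s, during which the arm holds its last target. There are 200 camera calls.

### The job

One of the three brass rivets in the edge strip of the glass panel still stands proud. Slide the press head along its rods by its red grip until the punch is centred over that rivet, then push the yellow treadle fully down to its stop so that the punch drives the rivet home, and hold it down for about a second. Then let the treadle come back up and slide the head back against its parking stop at the robot's left end; bring the punch down nowhere else and leave the can, spool, tray and block where they are.

Things in the scene. Friction and masses are not known exactly. Their poses are not given: they have to be found in the camera images.
- press: Fixed rivet press: grey base 210 x 500 x 20 mm, two blue end posts 155 mm high (y +-235 mm) joined by two steel rods along y (x = 75 mm, 83 to 137 mm high), thin cross shaft along the front (x = -105 mm, 28 mm high). Origin: on the table under the base, right below the punch's line of travel. x points away from the robot, y along the rods to the left (to the parking stop), z up.
- head (a joint): Slide of the blue head along the rods, m. 0 = against the rubber parking stop at the left (punch at press y = +180 mm); grows as it goes right (press -y), to 0.30. About 5 N moves it; it stays where left. The head is 70 mm wide along the rods, 68 to 153 mm high, with the punch's upright aluminium barrel (42 mm across, 80 to 142 mm high) on the robot side.
- head_grip (a point): Point to grip on the head's red grip, an upright block 32 mm (press x) by 18 mm (press y, the width to pinch) on top of the barrel, from 142 to 197 mm high; this point is at its centre, 172 mm above the table, exactly above the punch. Moves with the head.
- punch_tip (a point): Centre of the flat lower end of the steel punch (18 mm across) under the head's barrel; 60 mm above the table when up. It moves with the head, and goes down 20 mm when the treadle is fully down.
- panel: Fixed workpiece in the press bed: board 120 x 300 x 12 mm with five coloured glass pieces and, along the far part of it, a 30 mm wide aluminium edge strip with three rivets 75 mm apart. Origin: underside, on the press's base plate, below the middle rivet; axes as the press.
- rivet_top (a point): Centre of the top of the proud rivet: brass head 18 mm across, 4 mm thick, on a 12 mm copper shank over a dark washer 26 mm across. Proud, its top is 50 mm above the table (10 mm higher than the set ones); home, 40 mm. It may be at any of the three places, always on the punch's line of travel.
- pin (a joint): How far the proud rivet has been driven down, m: 0 = proud by 10 mm, about 0.0095 to 0.010 = home on its washer. It takes about 4 N of punch and stays where it is driven.
- set_rivet_a: A rivet already set, same look, head down on its washer (top 40 mm above the table). Origin: underside of its washer.
- set_rivet_b: The other rivet already set, as the first.
- pedal (a joint): Angle of the treadle, rad: 0 = up (sprung), 0.25 = fully down on its stop. It lowers the steel press bar (10 mm wide, along the rods in front of the barrel, 119 mm high when up), which pushes the punch down about 20 mm. Fully down takes about 10 to 17 N at the pad.
- pedal_pad (a point): Point to press on the treadle: on the ribbed black rubber of a yellow plate 80 mm wide, 85 mm long, sloping up towards the robot (0.32 rad when up), clamped anywhere along the cross shaft, on which it hinges 28 mm above the table. Point: mid-width, 63 mm from the hinge towards the robot (press -x), 22 mm from the free edge, 56 mm high when up, 16 mm lower when down.
- spray_can: Bystander: white and blue spray can, 64 mm across, 190 mm high, standing. Origin: centre of its underside.
- solder_spool: Bystander: aluminium solder spool, 52 mm across, 46 mm high. Origin: centre of its underside.
- tray: Bystander: shallow white tray 90 x 130 x 30 mm. Origin: centre of its underside.
- sanding_block: Bystander: cork sanding block 100 x 60 x 35 mm. Origin: centre of its underside.
Things that resemble listed ones, but are neither listed nor needed, are in the scene too. There is more than one size of the part that bears pedal; the job needs the smallest.

How it is judged:
By the outcome, as a careful person would: the job done as asked, in the order asked, and still so for the second after the job is handed in, with the robot touching nothing.
It also fails if it takes over 72 s, if anything falls off the work surface, if the arm or the gripper's body presses on something with over 40 N, if the wrist force passes 120 N, or if a joint passes its speed limit or range.

## Working session

There is one attempt and no reset: what is moved stays moved. The work goes in short steps, Python scripts to look and compute and a tool call to move; the robot and the scene stay as the last step left them, time stands still between calls to the robot, and variables do not carry over. Pictures are saved under pics/ and viewed, at most 10 in all, crops included, and the job is handed in when it is done.

Besides the shell and the picture viewer there is one more tool, called as name([rows], argument=value, ...), one row to a line, values as JSON. play_rows: Moves the arm, as the interface text tells. Its arguments: {"type":"object","properties":{"moves":{"type":"array","items":{"type":"array"}},"gripper":{"type":"number"},"squeeze":{"type":"number"}},"required":["moves"]}

```bash
mkdir -p pics; cat > h.py <<'E'
import numpy as np, cv2
from cell import arm
from scipy.spatial.transform import Rotation as Ro
def save(n,img): cv2.imwrite(f'pics/{n}.png',cv2.cvtColor(img,cv2.COLOR_RGB2BGR))
def ray(s,u,v,z):
    R=np.array(s['R']);t=np.array(s['t']);c=-R.T@t
    d=R.T@np.array([(u-s['cx'])/s['fx'],(v-s['cy'])/s['fy'],1]);return c+d*(z-c[2])/d[2]
def proj(s,X):
    p=np.array(s['R'])@X+np.array(s['t']);return s['fx']*p[0]/p[2]+s['cx'],s['fy']*p[1]/p[2]+s['cy']
E
python3 - <<'E'
from h import *
for n in('scene','top'):
    s=arm.snapshot(n);save(n+'0',s['img']);R=np.array(s['R']);print(n,s['fx'],s['cx'],s['cy'],-R.T@np.array(s['t']),R.round(3).tolist())
    np.savez(n+'0',**s)
st=arm.read_state();print(st)
E
```

```text
scene 499.57170843303584 324.722212986873 200.12494123812832 [1.23594407 0.97497247 1.29930318] [[-0.794, 0.607, -0.01], [0.432, 0.553, -0.713], [-0.428, -0.57, -0.701]]
top 455.27808342237455 317.12314824659563 199.79217863327474 [0.44770047 0.00671132 1.29983313] [[0.01, -1.0, 0.013], [-0.997, -0.011, -0.077], [0.077, -0.012, -0.997]]
{'t': 0.1, 'joint_pos': array([77.92498043, 18.43522845, -4.01609892, 83.16785299,  1.29541587,
       78.54074163, -3.25923541]), 'qvel': array([ 0.0087217 , -0.041485  ,  0.0002279 , -0.18503181, -0.06278072,
       -0.04169937, -0.08985516]), 'joint_efforts': array([-2.72259849e-04, -4.92572773e+01, -4.05872539e-01, -3.13400888e+01,
       -6.40078518e-02,  3.94184003e-02,  8.00581847e-05]), 'tool_pos': array([ 0.14477892, -0.63320273,  0.24356673]), 'eef_rot': array([-1.79901434e+02,  5.67200688e-03,  1.28860038e+01]), 'force': array([-0.43008641, -0.12513128,  0.17836474]), 'wrist_torque': array([-0.03448465,  0.01861257,  0.00213557]), 'grasp_force': 0.0, 'finger_gap': 0.08666441347151929}
```

View pics/scene0.png

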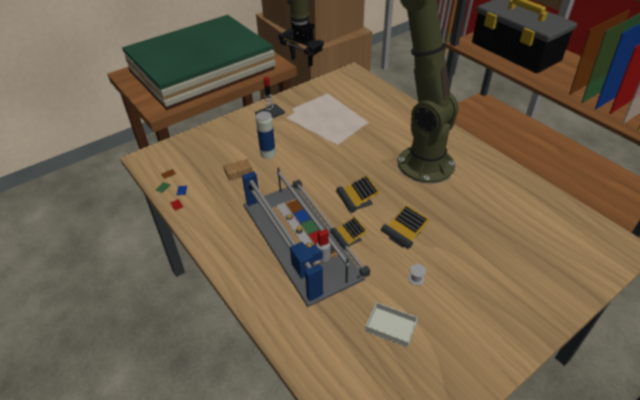

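View pics/top0.png

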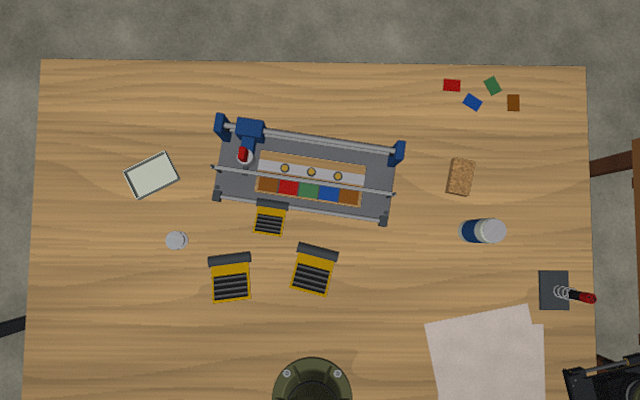

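The top view shows the press (base about 212–400 × 115–225), the red grip at (243,154) and three rivets near (284,168), (311,172) and (338,176). There are three treadles. The one at (268,218) is small and sits on the press's cross shaft. The ones at (230,280) and (314,270) are larger and loose on the table. I'll enlarge both views to confirm.

```bash
python3 - <<'E'
from h import *
T=np.load('top0.npz');S=np.load('scene0.npz')
a=cv2.resize(T['img'][110:245,205:405],(800,540)[:2],interpolation=cv2.INTER_CUBIC)
b=cv2.resize(S['img'][160:310,240:380],(560,600),interpolation=cv2.INTER_CUBIC)
save('cropT',a);save('cropS',b)
E
```

```text
(no output)
```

View pics/cropT.png

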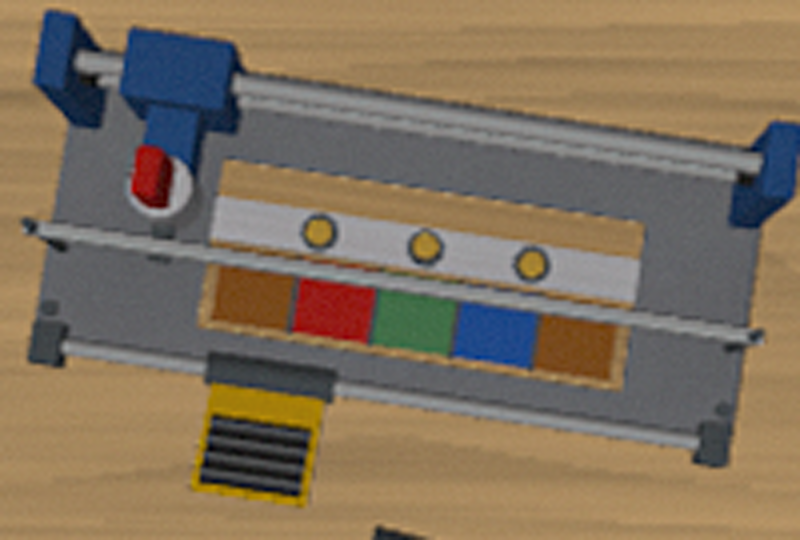

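View pics/cropS.png

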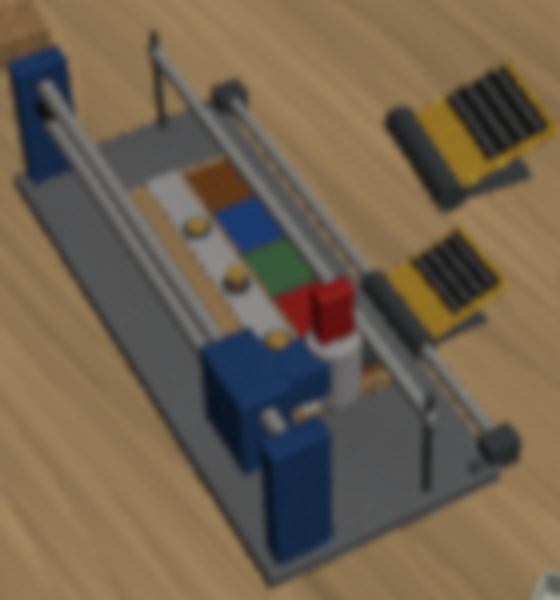

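The crops show the mounted treadle on the shaft at top (268,218); both others lie loose and are bigger. In the scene view the middle rivet, at crop (236,275), shows a dark shank or washer below its head, so it looks proud. I'll check its height by triangulation.

```bash
python3 - <<'E'
from h import *
T=np.load('top0.npz');S=np.load('scene0.npz')
def tri(a,b):
    A=[];B=[]
    for s,(u,v) in((T,a),(S,b)):
        c=ray(s,u,v,0)*0-s['R'].T@s['t'];d=ray(s,u,v,0)-c;d/=np.linalg.norm(d);P=np.eye(3)-np.outer(d,d);A.append(P);B.append(P@c)
    return np.linalg.solve(sum(A),sum(B))
def blobs(s,win,lo,hi,mn):
    x0,x1,y0,y1=win;im=s['img'][y0:y1,x0:x1];im=cv2.resize(im,None,fx=4,fy=4,interpolation=cv2.INTER_CUBIC)
    m=cv2.inRange(cv2.cvtColor(im,cv2.COLOR_RGB2HSV),lo,hi)
    n,l,st,c=cv2.connectedComponentsWithStats(m)
    return [((c[i]+.5)/4-.5+[x0,y0],st[i][4]/16,st[i][:4]//4+np.array([x0,y0,0,0])) for i in range(1,n) if st[i][4]>mn*16]
for nm,s,w in(('T',T,(275,350,155,190)),('S',S,(280,320,208,255))):
    for b in blobs(s,w,(15,100,110),(32,255,255),8):print(nm,'riv',b[0].round(2),round(b[1]),b[2])
for nm,s,w in(('T',T,(230,260,140,170)),('S',S,(310,335,225,250))):
    for b in blobs(s,w,(172,150,80),(180,255,255),8)+blobs(s,w,(0,180,80),(5,255,255),8):print(nm,'red',b[0].round(2),round(b[1]),b[2])
rT=[(284.5,167.3),(311.5,171.2),(338,175.5)]
rS=[b[0] for b in blobs(S,(280,320,208,255),(15,100,110),(32,255,255),8)]
rT=[b[0] for b in blobs(T,(275,350,155,190),(15,100,110),(32,255,255),8)]
rT=sorted([r for r in rT],key=lambda r:r[0]);rS=sorted(rS,key=lambda r:-r[1])
if len(rT)==3==len(rS):
    for a,b in zip(rT,rS):print(tri(a,b).round(4),ray(T,*a,.05).round(4),ray(T,*a,.04).round(4))
# yellow plate corners
s=T;im=cv2.resize(s['img'][200:240,248:292],None,fx=4,fy=4,interpolation=cv2.INTER_CUBIC);m=cv2.inRange(cv2.cvtColor(im,cv2.COLOR_RGB2HSV),(18,200,90),(30,255,255))
p=cv2.findNonZero(m);r=cv2.minAreaRect(p);bx=cv2.boxPoints(r)/4+[248,200];print('plate',bx.round(1).tolist())
E
```

```text
T riv [313.23 162.06] 622 [275 155  75  17]
T riv [284.22 167.47] 32 [281 165   6   6]
T riv [310.96 171.06] 32 [308 168   6   6]
T riv [337.5  175.63] 31 [334 173   6   6]
T riv [309.82 178.03] 16 [301 176  18   3]
T riv [275.62 183.14] 19 [275 179   3  10]
T riv [345.03 183.62] 13 [340 182   9   2]
S riv [288.66 228.51] 109 [280 213  19  29]
S riv [288.88 215.85] 11 [287 214   4   3]
S riv [298.89 227.76] 15 [296 226   5   4]
S riv [309.01 244.25] 13 [307 243   4   3]
T red [241.37 152.99] 78 [238 146   8  14]
S red [319.79 236.58] 166 [310 230  17  15]
plate [[252.4, 232.5], [256.4, 205.6], [285.7, 209.9], [281.7, 236.9]]
```

```bash
python3 - <<'E'
from h import *
T=np.load('top0.npz');S=np.load('scene0.npz')
def tri(a,b):
    P=[np.diag([1,1,1])@np.array([[s['fx'],0,s['cx']],[0,s['fy'],s['cy']],[0,0,1]])@np.c_[s['R'],s['t']] for s in(T,S)]
    X=cv2.triangulatePoints(P[0],P[1],np.array(a,float),np.array(b,float));return (X[:3]/X[3]).ravel()
rT=[(284.22,167.47),(310.96,171.06),(337.5,175.63)];rS=[(309.01,244.25),(298.89,227.76),(288.88,215.85)]
for a,b in zip(rT,rS):print(tri(a,b).round(4),ray(T,*a,.05).round(4),ray(T,*a,.04).round(4))
A=ray(T,*rT[0],.04);C=ray(T,*rT[2],.04);d=(A-C);print('len',np.linalg.norm(d),'yaw of y',np.degrees(np.arctan2(-d[0],d[1])))
for z in(.185,.197):print('grip',ray(T,241.9,153.5,z).round(4))
yaw=np.arctan2(-d[0],d[1]);ya=np.array([-np.sin(yaw),np.cos(yaw),0]);xa=np.array([np.cos(yaw),np.sin(yaw),0])
M=(A+C)/2
for u,v in [(252.4,232.5),(281.7,236.9)]:
    e=ray(T,u,v,.062);print('plate free edge',e.round(4),'press x,y rel mid rivet',(e-M)@xa,(e-M)@ya)
g=ray(T,241.9,153.5,.18);print('grip rel',(g-M)@xa,(g-M)@ya)
print('expected pad',)
# posts: base corners in press frame via ray, whole base contour not needed
E
```

```text
[0.6346 0.0835 0.0396] [0.6326 0.0832 0.05  ] [0.6341 0.0839 0.04  ]
[0.6234 0.0094 0.0486] [0.6235 0.0092 0.05  ] [0.6249 0.0092 0.04  ]
[ 0.6133 -0.0652  0.0387] [ 0.6116 -0.0644  0.05  ] [ 0.6129 -0.0649  0.04  ]
len 0.1502921166471609 yaw of y -8.102994037667246
grip [0.6462 0.18   0.185 ]
grip [0.6441 0.1781 0.197 ]
plate free edge [0.4523 0.1658 0.062 ] press x,y rel mid rivet -0.19152608285685702 0.13067372177811565
plate free edge [0.4412 0.0864 0.062 ] press x,y rel mid rivet -0.19130912702320915 0.05047404008256468
grip rel -0.0007906124317474082 0.1728821316037964
expected pad
```

The middle rivet is proud: its top is at z≈0.049 against 0.039–0.040 for the others. Press yaw is about −8.1°, the rivet is at about (0.6235, 0.0093), the grip at about (0.648, 0.181) and the pedal pad at about (0.470, 0.123).

Next I rise, align the yaw and travel to above the grip.

play_rows([
  [[0, 0, -0.02], 0.122],
  [[0, 0, -0.02], 0.122],
  [[0, 0, -0.01], 0.122],
], gripper=1)

```text
t: 0.4
tool_pos: [0.1449, -0.634, 0.296]
eef_rot: [179.9, -0.0, -8.4]
force: [0.5, -0.2, 0.5]
finger_gap: 0.0868
grasp_force: 0.0
```

play_rows([
  [[0.019, -0.044, 0], 0],
  [[0.019, -0.044, 0], 0],
  [[0.019, -0.044, 0], 0],
  [[0.019, -0.044, 0], 0],
  [[0.019, -0.044, 0], 0],
])

```text
t: 0.9
tool_pos: [0.2705, -0.4272, 0.2941]
eef_rot: [-180.0, 0.0, -8.1]
force: [-0.2, -0.3, 0.1]
finger_gap: 0.0869
grasp_force: 0.0
```

play_rows([
  [[0.019, -0.044, 0], 0],
  [[0.019, -0.044, 0], 0],
  [[0.019, -0.044, 0], 0],
  [[0.019, -0.044, 0], 0],
  [[0.019, -0.044, 0], 0],
])

```text
t: 1.4
tool_pos: [0.3953, -0.2229, 0.2943]
eef_rot: [180.0, 0.0, -8.1]
force: [0.1, -0.9, -0.3]
finger_gap: 0.0872
grasp_force: 0.0
```

play_rows([
  [[0.019, -0.044, 0], 0],
  [[0.019, -0.044, 0], 0],
  [[0.019, -0.044, 0], 0],
  [[0.019, -0.044, 0], 0],
  [[0.019, -0.044, 0], 0],
])

```text
t: 1.9
tool_pos: [0.5204, -0.0187, 0.2945]
eef_rot: [180.0, -0.0, -8.1]
force: [0.8, 0.1, -0.3]
finger_gap: 0.0868
grasp_force: 0.0
```

play_rows([
  [[0.019, -0.044, 0], 0],
  [[0.019, -0.044, 0], 0],
  [[0.02, -0.043, 0], 0],
  [[0.02, -0.042, 0], 0],
  [[0.02, -0.042, 0], 0],
])

```text
t: 2.4
tool_pos: [0.6481, 0.1798, 0.2937]
eef_rot: [180.0, 0.1, -8.1]
force: [-0.1, -0.5, 0.5]
finger_gap: 0.0868
grasp_force: 0.0
```

```bash
python3 - <<'E'
from h import *
st=arm.read_state();print(st['tool_pos'],st['eef_rot'])
w=arm.snapshot('wrist');save('w1',w['img']);np.savez('w1',pos=st['tool_pos'],rot=st['eef_rot'],**w);print(w['hand_eye'],w['fx'])
E
```

```text
[0.64808665 0.17977617 0.29368139] [ 1.79959050e+02  5.24415774e-02 -8.14247861e+00]
[[-7.87836678e-04 -9.70080304e-01 -2.42782997e-01  6.60667941e-02]
 [ 9.99999680e-01 -7.98407086e-04 -5.48532528e-05 -3.81194759e-04]
 [-1.40627605e-04 -2.42782963e-01  9.70080622e-01 -1.40297503e-01]
 [ 0.00000000e+00  0.00000000e+00  0.00000000e+00  1.00000000e+00]] 359.59444316954523
```

View pics/w1.png

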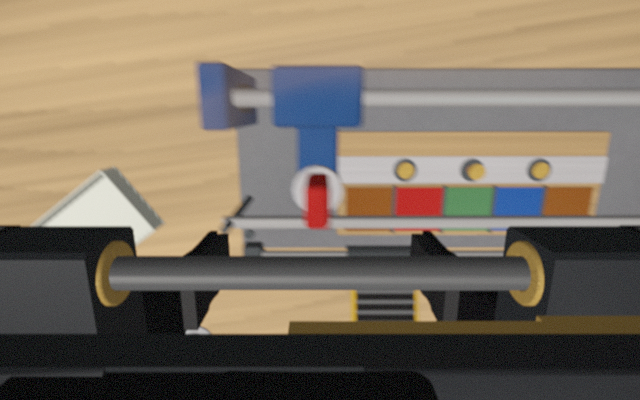

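The wrist view shows the red grip at about (317,200) and the rivets at (405,170), (473,170) and (540,170). The middle one shows its shank, so it is the proud one. Now I'll measure precisely.

```bash
cat >> h.py <<'E'
def wcam(w):
    Rt=Ro.from_euler('xyz',w['rot'],degrees=True).as_matrix();H=w['hand_eye'];Rc=Rt@H[:3,:3];c=Rt@H[:3,3]+w['pos']
    return dict(fx=w['fx'],fy=w['fy'],cx=w['cx'],cy=w['cy'],R=Rc.T,t=-Rc.T@c)
def blobs(img,win,lo,hi,mn):
    x0,x1,y0,y1=win;m=cv2.inRange(cv2.cvtColor(img[y0:y1,x0:x1],cv2.COLOR_RGB2HSV),lo,hi)
    n,l,st,c=cv2.connectedComponentsWithStats(m)
    return [(c[i]+[x0,y0],st[i][4],st[i][:4]+np.array([x0,y0,0,0])) for i in range(1,n) if st[i][4]>mn]
E
python3 - <<'E'
from h import *
w=np.load('w1.npz');s=wcam(w);im=w['img']
R=[]
for b in sorted(blobs(im,(385,560,157,183),(15,100,120),(32,255,255),60),key=lambda b:b[0][0]):
    print(b[0].round(1),b[1],b[2]);R.append(b[0])
for b in blobs(im,(295,340,170,232),(0,170,60),(6,255,255),60)+blobs(im,(295,340,170,232),(174,170,60),(180,255,255),60):print('red',b[0].round(1),b[1],b[2], [ray(s,b[2][0]+b[2][2]/2-.5,v,.197).round(4) for v in(b[2][1],b[2][1]+b[2][3])])
zs=[.04,.05,.04]
P=[ray(s,*r,z) for r,z in zip(R,zs)];print(np.round(P,4))
d=P[0]-P[2];print(np.degrees(np.arctan2(-d[0],d[1])),np.linalg.norm(d))
hsv=cv2.cvtColor(im,cv2.COLOR_RGB2HSV);print(im[170:232:4,317].tolist())
E
```

```text
[405.2 170.2] 212 [397 163  17  16]
[475.2 170.9] 200 [467 164  17  15]
[539.9 169.8] 213 [532 162  17  17]
red [317.  202.6] 806 [307 176  20  51] [array([0.672 , 0.1787, 0.197 ]), array([0.6366, 0.1839, 0.197 ])]
[[ 0.6367  0.0859  0.04  ]
 [ 0.6271  0.0134  0.05  ]
 [ 0.616  -0.0617  0.04  ]]
-8.009678345196694 0.1490226906746597
[[192, 190, 188], [119, 95, 93], [94, 21, 21], [89, 11, 11], [131, 28, 22], [176, 42, 38], [189, 55, 47], [186, 44, 42], [184, 46, 39], [184, 42, 39], [186, 40, 38], [186, 44, 48], [184, 44, 41], [186, 46, 45], [185, 59, 54], [137, 120, 122]]
```

play_rows([
  [[0.002, -0.001, 0.03], 0],
  [[0, 0, 0.03], 0],
  [[0, 0, 0.03], 0],
  [[0, 0, 0.02], 0],
  [[0, 0, 0.005], 0],
], squeeze=15)

```text
t: 2.95
tool_pos: [0.6475, 0.1783, 0.1759]
eef_rot: [179.9, 0.3, -8.1]
force: [0.4, -0.4, -0.1]
finger_gap: 0.0868
grasp_force: 0.0
```

play_rows([
  [[0, 0, 0], 0],
  [[0, 0, 0], 0],
  [[0, 0, 0], 0],
  [[0, 0, 0], 0],
  [[0, 0, 0], 0],
], gripper=0)

```text
t: 3.45
tool_pos: [0.6496, 0.1796, 0.1803]
eef_rot: [-180.0, -0.1, -8.1]
force: [0.7, -0.0, 0.6]
finger_gap: 0.0549
grasp_force: 0.0
```

play_rows([
  [[0, 0, 0], 0],
  [[0, 0, 0], 0],
  [[0, 0, 0], 0],
])

```text
t: 3.75
tool_pos: [0.6493, 0.1794, 0.1795]
eef_rot: [180.0, 0.0, -8.1]
force: [-0.0, 0.5, 0.8]
finger_gap: 0.0308
grasp_force: 0.0
```

play_rows([
  [[0, 0, 0], 0],
  [[0, 0, 0], 0],
  [[0, 0, 0], 0],
  [[0, 0, 0], 0],
])

```text
t: 4.15
tool_pos: [0.6493, 0.1792, 0.1795]
eef_rot: [180.0, 0.0, -8.1]
force: [-0.6, -0.2, 0.3]
finger_gap: 0.0179
grasp_force: 15.0
```

Gripped, with a gap of 17.9 mm. Now I slide 0.170 m along tool +y.

play_rows([
  [[0, 0.01, 0], 0],
  [[0, 0.02, 0], 0],
  [[0, 0.02, 0], 0],
  [[0, 0.02, 0], 0],
  [[0, 0.02, 0], 0],
])

```text
t: 4.65
tool_pos: [0.637, 0.0929, 0.1795]
eef_rot: [-179.7, -0.1, -7.9]
force: [4.2, 5.4, -3.1]
finger_gap: 0.0178
grasp_force: 15.0
```

play_rows([
  [[0, 0.02, 0], 0],
  [[0, 0.02, 0], 0],
  [[0, 0.02, 0], 0],
  [[0, 0.01, 0], 0],
  [[0, 0.01, 0], 0],
])

```text
t: 5.15
tool_pos: [0.6256, 0.0126, 0.1795]
eef_rot: [-179.8, -0.1, -8.0]
force: [3.4, 4.9, -3.6]
finger_gap: 0.0181
grasp_force: 15.0
```

play_rows([
  [[0, 0, 0], 0],
  [[0, 0, 0], 0],
  [[0, 0, 0], 0],
])

```text
t: 5.45
tool_pos: [0.6253, 0.0101, 0.1794]
eef_rot: [179.9, 0.0, -8.1]
force: [-0.8, -2.0, 0.2]
finger_gap: 0.0178
grasp_force: 15.0
```

```bash
python3 - <<'E'
from h import *
st=arm.read_state();print(st['tool_pos'],st['eef_rot'])
w=arm.snapshot('wrist');np.savez('w2',pos=st['tool_pos'],rot=st['eef_rot'],**w)
S=arm.snapshot('scene');T=arm.snapshot('top')
b=np.zeros((600,800,3),np.uint8)
b[:250,:400]=cv2.resize(w['img'],(400,250));b[:,400:]=cv2.resize(S['img'][190:280,280:340],(400,600),interpolation=cv2.INTER_CUBIC)
b[260:560,:400]=cv2.resize(T['img'][130:205,250:350],(400,300),interpolation=cv2.INTER_CUBIC)
save('v2',b)
E
```

```text
[0.62529371 0.01008468 0.17942449] [ 1.79891664e+02  1.46957588e-02 -8.12245686e+00]
```

View pics/v2.png

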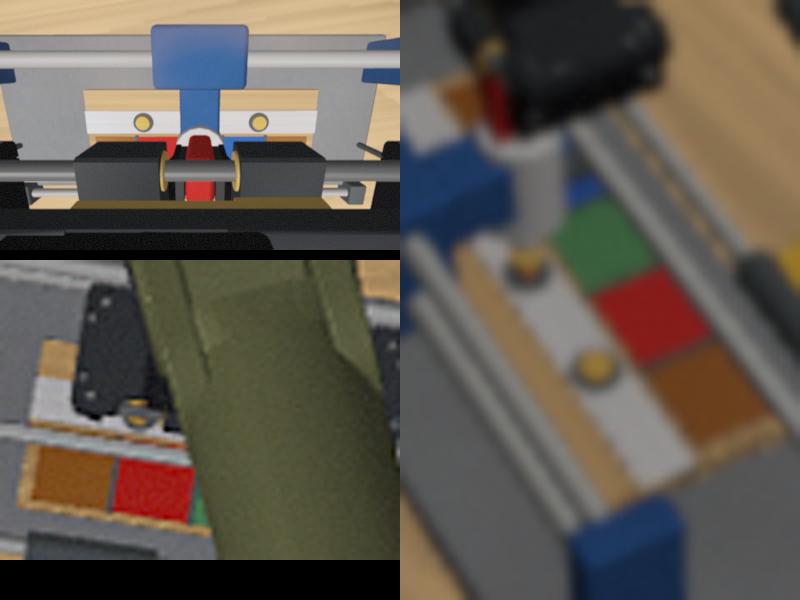

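The scene crop shows the punch directly over the middle rivet. In the wrist view the two set rivets lie about symmetric around the head. I'll refine using the rivet midpoint and the grip column.

```bash
python3 - <<'E'
from h import *
w=np.load('w2.npz');s=wcam(w);im=w['img']
P=[]
for b in blobs(im,(210,440,182,208),(15,100,120),(32,255,255),60):
    print(b[0].round(1),b[1],b[2]);
    if b[1]<400:P.append(ray(s,*b[0],.04))
Rt=Ro.from_euler('xyz',w['rot'],degrees=True).as_matrix()
for p in P:print('tool frame',(Rt.T@(p-w['pos'])).round(4))
hsv=cv2.cvtColor(im,cv2.COLOR_RGB2HSV)
for v in range(216,250,6):
    m=cv2.inRange(hsv[v:v+1],(0,150,80),(8,255,255))[0,280:370]|cv2.inRange(hsv[v:v+1],(172,150,80),(180,255,255))[0,280:370]
    x=np.where(m)[0]+280
    if len(x):c=(x.min()+x.max())/2;print(v,x.min(),x.max(),(Rt.T@(ray(s,c,v,.197)-w['pos']))[1].round(4))
# blue head edges, front bar row
m=cv2.inRange(hsv[60:130:10,200:440],(105,120,40),(125,255,255))
for r in m:x=np.where(r)[0]+200;print(x.min(),x.max(),end=' | ')
E
```

```text
[228.  196.8] 391 [217 186  23  22]
[414.7 196.4] 396 [404 186  23  22]
tool frame [-0.0005 -0.0735  0.1393]
tool frame [-0.0004  0.0758  0.1396]
222 280 334 -0.0049
228 280 336 -0.0045
234 280 337 -0.0044
240 280 340 -0.0038
246 298 341 -0.0004Traceback (most recent call last):
  File "<stdin>", line 16, in <module>
    return umr_minimum(a, axis, None, out, keepdims, initial, where)
ValueError: zero-size array to reduction operation minimum which has no identity
```

play_rows([
  [[0, 0.0012, 0], 0],
  [[0, 0, 0], 0],
  [[0, 0, 0], 0],
  [[0, 0, 0], 0],
])

```text
t: 6.0
tool_pos: [0.6253, 0.01, 0.1794]
eef_rot: [180.0, -0.0, -8.1]
force: [1.2, -1.4, -2.5]
finger_gap: 0.0179
grasp_force: 15.0
```

play_rows([
  [[0, 0, 0], 0],
  [[0, 0, 0], 0],
  [[0, 0, 0], 0],
  [[0, 0, 0], 0],
  [[0, 0, 0], 0],
], gripper=0.7)

```text
t: 6.5
tool_pos: [0.6252, 0.0101, 0.1796]
eef_rot: [-180.0, -0.0, -8.1]
force: [0.5, 0.4, 0.7]
finger_gap: 0.0502
grasp_force: 0.0
```

play_rows([
  [[0, 0, -0.03], 0],
  [[0, 0, -0.04], 0],
  [[0, 0, -0.04], 0],
  [[0, 0, 0], 0],
  [[0, 0, 0], 0],
])

```text
t: 7.0
tool_pos: [0.6257, 0.0102, 0.2905]
eef_rot: [-180.0, -0.1, -8.1]
force: [-0.8, 0.2, -0.5]
finger_gap: 0.0606
grasp_force: 0.0
```

```bash
python3 - <<'E'
from h import *
st=arm.read_state();print(st['tool_pos'],st['eef_rot'])
w=arm.snapshot('wrist');np.savez('w3',pos=st['tool_pos'],rot=st['eef_rot'],**w);save('w3',w['img'])
w=np.load('w3.npz');s=wcam(w);im=w['img'];Rt=Ro.from_euler('xyz',w['rot'],degrees=True).as_matrix()
for b in blobs(im,(180,460,150,190),(15,100,120),(32,255,255),60):
    if b[1]<400:print(b[0].round(1),b[1],(Rt.T@(ray(s,*b[0],.04)-w['pos'])).round(4))
hsv=cv2.cvtColor(im,cv2.COLOR_RGB2HSV)
for v in range(180,235,6):
    x=np.where((hsv[v,300:340,1]>170)&((hsv[v,300:340,0]<7)|(hsv[v,300:340,0]>173)))[0]+300
    if len(x):c=(x.min()+x.max())/2;print(v,x.min(),x.max(),(Rt.T@(ray(s,c,v,.197)-w['pos'])).round(4))
E
```

```text
[0.62565165 0.01015729 0.29054466] [-1.79999300e+02 -1.20887819e-01 -8.08774047e+00]
[253.5 174.3] 210 [-0.0016 -0.073   0.2505]
[389.2 174.2] 213 [-0.0016  0.0762  0.2505]
180 313 327 [ 0.0217 -0.0001  0.0936]
186 311 329 [ 0.0177 -0.0001  0.0936]
192 309 330 [ 0.0136 -0.0004  0.0936]
198 309 331 [ 0.0095 -0.0001  0.0936]
204 309 331 [ 0.0054 -0.0001  0.0936]
210 309 331 [ 0.0012 -0.0001  0.0935]
216 308 331 [-0.003  -0.0004  0.0935]
222 308 331 [-0.0073 -0.0004  0.0935]
228 309 331 [-0.0116 -0.0001  0.0935]
```

View pics/w3.png

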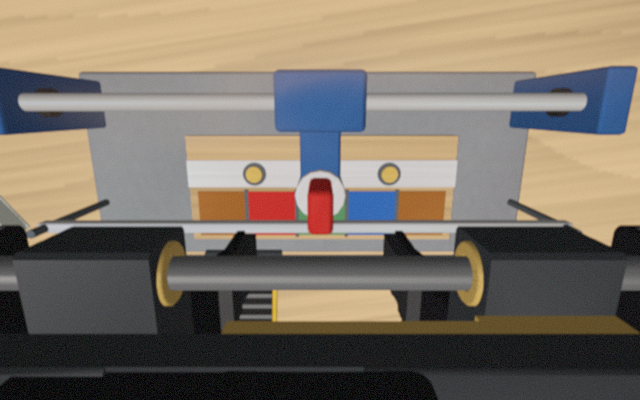

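The head is still about 1.6 mm short: the rivet midpoint is at tool y +1.6 mm and the grip at −0.2 mm. The small nudge was lost to friction, so I'll regrip, back off and approach again.

play_rows([
  [[0, 0, 0.04], 0],
  [[0, 0, 0.04], 0],
  [[0, 0, 0.03], 0],
  [[0, 0, 0], 0],
  [[0, 0, 0], 0],
])

```text
t: 7.55
tool_pos: [0.6246, 0.0099, 0.1787]
eef_rot: [-180.0, 0.1, -8.1]
force: [0.4, 0.5, 0.8]
finger_gap: 0.0608
grasp_force: 0.0
```

play_rows([
  [[0, 0, 0], 0],
  [[0, 0, 0], 0],
  [[0, 0, 0], 0],
  [[0, 0, 0], 0],
  [[0, 0, 0], 0],
], gripper=0)

```text
t: 8.05
tool_pos: [0.6254, 0.0099, 0.18]
eef_rot: [180.0, -0.0, -8.1]
force: [-0.8, 0.5, -1.5]
finger_gap: 0.0285
grasp_force: 0.0
```

play_rows([
  [[0, 0, 0], 0],
  [[0, 0, 0], 0],
  [[0, 0, 0], 0],
])

```text
t: 8.35
tool_pos: [0.6252, 0.01, 0.1796]
eef_rot: [180.0, 0.0, -8.1]
force: [-0.0, -1.0, 0.0]
finger_gap: 0.0182
grasp_force: 15.0
```

play_rows([
  [[0, -0.01, 0], 0],
  [[0, -0.01, 0], 0],
  [[0, 0.008, 0], 0],
  [[0, 0.008, 0], 0],
  [[0, 0.006, 0], 0],
])

```text
t: 8.85
tool_pos: [0.6252, 0.0096, 0.1796]
eef_rot: [-179.8, -0.0, -8.0]
force: [2.4, 5.2, -0.5]
finger_gap: 0.018
grasp_force: 15.0
```

play_rows([
  [[0, 0, 0], 0],
  [[0, 0, 0], 0],
  [[0, 0, 0], 0],
])

```text
t: 9.15
tool_pos: [0.6249, 0.0077, 0.1796]
eef_rot: [180.0, 0.0, -8.1]
force: [0.2, 1.5, 1.4]
finger_gap: 0.0176
grasp_force: 15.0
```

play_rows([
  [[0, 0, 0], 0],
  [[0, 0, 0], 0],
  [[0, 0, 0], 0],
  [[0, 0, 0], 0],
  [[0, 0, 0], 0],
], gripper=0.7)

```text
t: 9.65
tool_pos: [0.6249, 0.0078, 0.1795]
eef_rot: [180.0, 0.0, -8.1]
force: [0.5, 0.4, 0.2]
finger_gap: 0.0498
grasp_force: 0.0
```

play_rows([
  [[0, 0, -0.03], 0],
  [[0, 0, -0.04], 0],
  [[0, 0, -0.04], 0],
  [[0, 0, 0], 0],
  [[0, 0, 0], 0],
])

```text
t: 10.15
tool_pos: [0.6253, 0.0082, 0.2905]
eef_rot: [180.0, -0.1, -8.1]
force: [-0.1, 0.1, -1.0]
finger_gap: 0.0608
grasp_force: 0.0
```

```bash
cat > chk.py <<'E'
from h import *
import sys
st=arm.read_state();print(st['tool_pos'],st['eef_rot'])
w=arm.snapshot('wrist');np.savez('w4',pos=st['tool_pos'],rot=st['eef_rot'],**w)
w=np.load('w4.npz');s=wcam(w);im=w['img'];Rt=Ro.from_euler('xyz',w['rot'],degrees=True).as_matrix()
for b in blobs(im,(180,460,150,190),(15,100,120),(32,255,255),60):
    if b[1]<400:print(b[0].round(1),b[1],(Rt.T@(ray(s,*b[0],.04)-w['pos'])).round(4))
hsv=cv2.cvtColor(im,cv2.COLOR_RGB2HSV)
for v in(198,210,222):
    x=np.where((hsv[v,300:340,1]>170)&((hsv[v,300:340,0]<7)|(hsv[v,300:340,0]>173)))[0]+300
    if len(x):c=(x.min()+x.max())/2;print(v,x.min(),x.max(),(Rt.T@(ray(s,c,v,.197)-w['pos'])).round(4))
E
python3 chk.py
```

```text
[0.62534421 0.00817577 0.29053027] [ 1.79993889e+02 -1.19714099e-01 -8.08334688e+00]
[251.5 174.3] 210 [-0.0015 -0.0752  0.2505]
[387.3 174.2] 212 [-0.0016  0.0742  0.2505]
198 309 331 [ 0.0095 -0.0001  0.0936]
210 309 331 [ 0.0012 -0.0001  0.0935]
222 309 332 [-0.0073  0.0003  0.0935]
```

play_rows([
  [[-0.042, -0.023, 0], 0],
  [[-0.042, -0.023, 0], 0],
  [[-0.042, -0.023, 0], 0],
  [[-0.042, -0.022, 0], 0],
  [[0, 0, 0.03], 0],
], gripper=0)

```text
t: 10.7
tool_pos: [0.4687, 0.1272, 0.2618]
eef_rot: [179.9, -0.4, -7.7]
force: [1.2, -0.0, 0.9]
finger_gap: 0.0287
grasp_force: 0.0
```

play_rows([
  [[0, 0, 0.04], 0],
  [[0, 0, 0.04], 0],
  [[0, 0, 0.04], 0],
  [[0, 0, 0.03], 0],
  [[0, 0, 0], 0],
])

```text
t: 11.2
tool_pos: [0.4667, 0.1205, 0.1044]
eef_rot: [179.9, 0.6, -8.1]
force: [-0.7, -0.5, 0.3]
finger_gap: 0.0005
grasp_force: 0.0
```

```bash
python3 - <<'E'
from h import *
st=arm.read_state();print(st['tool_pos'],st['eef_rot'],st['finger_gap'])
w=arm.snapshot('wrist')['img'];S=arm.snapshot('scene')['img'];T=arm.snapshot('top')['img']
b=np.zeros((600,800,3),np.uint8)
b[:250,:400]=cv2.resize(w,(400,250));b[:,400:]=cv2.resize(S[175:295,300:380],(400,600),interpolation=cv2.INTER_CUBIC)
b[260:560,:400]=cv2.resize(T[175:250,220:320],(400,300),interpolation=cv2.INTER_CUBIC)
save('v3',b)
E
```

```text
[0.46666856 0.12049679 0.10441198] [179.88396074   0.62842322  -8.06074016] 0.0005190654755755117
```

View pics/v3.png

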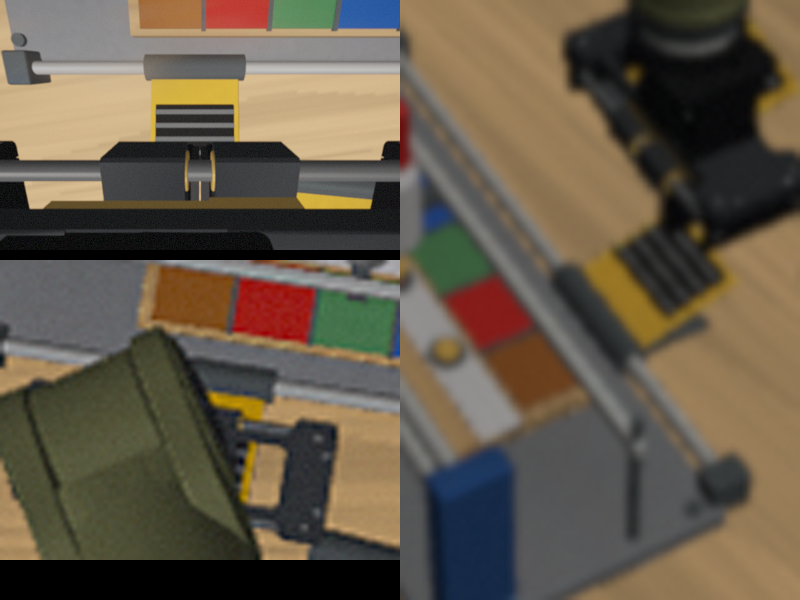

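The fingertips are above the mounted treadle: in the wrist tile the plate centre is at about (195,110) and the fingers at x≈200. I nudge 4 mm and press gradually.

play_rows([
  [[0.001, -0.004, 0.01], 0],
  [[0, 0, 0.01], 0],
  [[0, 0, 0.006], 0],
  [[0, 0, 0.004], 0],
  [[0, 0, 0.003], 0],
])

```text
t: 11.85
tool_pos: [0.4728, 0.1256, 0.0764]
eef_rot: [180.0, 0.0, -8.1]
force: [-1.9, -1.0, 5.0]
finger_gap: 0.0002
grasp_force: 2.1
```

play_rows([
  [[0, 0, 0], 0],
  [[0, 0, 0], 0],
])

```text
t: 12.05
tool_pos: [0.473, 0.1256, 0.0768]
eef_rot: [180.0, -0.0, -8.1]
force: [-2.2, 0.5, 5.6]
finger_gap: 0.0005
grasp_force: 1.9
```

play_rows([
  [[0, 0, 0.003], 0],
  [[0, 0, 0.003], 0],
  [[0, 0, 0.003], 0],
  [[0, 0, 0.002], 0],
  [[0, 0, 0.002], 0],
])

```text
t: 12.55
tool_pos: [0.4719, 0.126, 0.0643]
eef_rot: [179.9, 0.1, -8.1]
force: [-7.6, -0.3, 12.9]
finger_gap: 0.0004
grasp_force: 6.4
```

play_rows([
  [[0, 0, 0.001], 0],
  [[0, 0, 0.001], 0],
  [[0, 0, 0], 0],
])

```text
t: 12.85
tool_pos: [0.4715, 0.126, 0.0621]
eef_rot: [179.9, 0.2, -8.1]
force: [-7.2, -0.3, 12.6]
finger_gap: 0.0003
grasp_force: 5.9
```

play_rows([
  [[0, 0, 0.001], 0],
  [[0, 0, 0.001], 0],
  [[0, 0, 0], 0],
])

```text
t: 13.15
tool_pos: [0.4714, 0.1261, 0.0612]
eef_rot: [179.9, 0.2, -8.1]
force: [-11.3, -0.1, 23.6]
finger_gap: 0.0004
grasp_force: 11.4
```

play_rows([
  [[0, 0, 0.001], 0],
  [[0, 0, 0], 0],
])

```text
t: 13.35
tool_pos: [0.4714, 0.1261, 0.061]
eef_rot: [179.8, 0.2, -8.1]
force: [-13.8, -1.7, 30.4]
finger_gap: 0.0006
grasp_force: 15.0
```

It is on its stop: force rises while z stalls. I hold for about 1.3 s.

play_rows([
  [[0, 0, 0], 0],
  [[0, 0, 0], 0],
  [[0, 0, 0], 0],
  [[0, 0, 0], 0],
  [[0, 0, 0], 0],
])

```text
t: 13.85
tool_pos: [0.4714, 0.1261, 0.061]
eef_rot: [179.8, 0.2, -8.1]
force: [-14.3, -1.8, 30.8]
finger_gap: 0.0001
grasp_force: 15.0
```

play_rows([
  [[0, 0, 0], 0],
  [[0, 0, 0], 0],
  [[0, 0, 0], 0],
  [[0, 0, 0], 0],
  [[0, 0, 0], 0],
])

```text
t: 14.35
tool_pos: [0.4714, 0.1261, 0.061]
eef_rot: [179.8, 0.2, -8.1]
force: [-14.3, -2.4, 30.7]
finger_gap: 0.0002
grasp_force: 15.0
```

play_rows([
  [[0, 0, -0.004], 0],
  [[0, 0, -0.006], 0],
  [[0, 0, -0.008], 0],
  [[0, 0, -0.01], 0],
  [[0, 0, -0.02], 0],
])

```text
t: 14.85
tool_pos: [0.4715, 0.1251, 0.106]
eef_rot: [180.0, 0.2, -8.1]
force: [0.1, -0.5, 0.1]
finger_gap: 0.0007
grasp_force: 0.0
```

play_rows([
  [[0, 0, -0.04], 0],
  [[0, 0, -0.05], 0],
  [[0, 0, -0.05], 0],
  [[0, 0, -0.045], 0],
  [[0, 0, 0], 0],
])

```text
t: 15.35
tool_pos: [0.4756, 0.1267, 0.2977]
eef_rot: [-179.9, -0.6, -8.1]
force: [0.6, 0.8, -0.8]
finger_gap: 0.0003
grasp_force: 0.0
```

play_rows([
  [[0.042, 0.024, 0], 0],
  [[0.042, 0.024, 0], 0],
  [[0.042, 0.024, 0], 0],
  [[0.042, 0.023, 0], 0],
  [[0, 0, 0], 0],
], gripper=0.7)

```text
t: 15.85
tool_pos: [0.6288, 0.0003, 0.287]
eef_rot: [-180.0, 0.3, -8.6]
force: [-0.2, -0.7, -0.1]
finger_gap: 0.0326
grasp_force: 0.0
```

play_rows([
  [[0, 0, 0], 0],
  [[0, 0, 0], 0],
  [[0, 0, 0], 0],
])

```text
t: 16.15
tool_pos: [0.625, 0.0096, 0.2921]
eef_rot: [180.0, -0.0, -7.9]
force: [-0.4, 0.3, 0.9]
finger_gap: 0.0557
grasp_force: 0.0
```

```bash
python3 chk.py
```

```text
[0.62499181 0.00955272 0.2921392 ] [ 1.79967986e+02 -3.36434805e-02 -7.94145592e+00]
[252.8 172.7] 210 [-1.000e-04 -7.400e-02  2.521e-01]
[388.2 173.1] 213 [-0.0006  0.0754  0.2522]
[218.7 188.6] 75 [-0.018  -0.1128  0.2521]
198 311 333 [0.0091 0.0013 0.0951]
210 311 333 [0.0007 0.0013 0.0951]
222 311 333 [-0.0078  0.0013  0.0951]
```

play_rows([
  [[0, 0.001, 0.04], 0],
  [[0, 0, 0.04], 0],
  [[0, 0, 0.032], 0],
  [[0, 0, 0], 0],
  [[0, 0, 0], 0],
])

```text
t: 16.7
tool_pos: [0.6257, 0.0073, 0.1807]
eef_rot: [180.0, -0.0, -8.0]
force: [0.6, 0.6, 0.9]
finger_gap: 0.0611
grasp_force: 0.0
```

play_rows([
  [[0, 0, 0], 0],
  [[0, 0, 0], 0],
  [[0, 0, 0], 0],
  [[0, 0, 0], 0],
  [[0, 0, 0], 0],
], gripper=0)

```text
t: 17.2
tool_pos: [0.6259, 0.0068, 0.1799]
eef_rot: [180.0, -0.0, -8.1]
force: [-0.1, 0.3, -0.5]
finger_gap: 0.0288
grasp_force: 0.0
```

play_rows([
  [[0, 0, 0], 0],
  [[0, 0, 0], 0],
  [[0, 0, 0], 0],
])

```text
t: 17.5
tool_pos: [0.6259, 0.0071, 0.1796]
eef_rot: [-180.0, -0.0, -8.1]
force: [-0.1, 0.5, 0.7]
finger_gap: 0.018
grasp_force: 15.0
```

play_rows([
  [[0, -0.01, 0], 0],
  [[0, -0.02, 0], 0],
  [[0, -0.02, 0], 0],
  [[0, -0.02, 0], 0],
  [[0, -0.02, 0], 0],
])

```text
t: 18.0
tool_pos: [0.6381, 0.0932, 0.1795]
eef_rot: [179.7, 0.1, -8.3]
force: [-3.0, -5.8, 3.5]
finger_gap: 0.0183
grasp_force: 15.0
```

play_rows([
  [[0, -0.02, 0], 0],
  [[0, -0.02, 0], 0],
  [[0, -0.015, 0], 0],
  [[0, -0.01, 0], 0],
  [[0, -0.005, 0], 0],
])

```text
t: 18.5
tool_pos: [0.6482, 0.1653, 0.1795]
eef_rot: [179.9, 0.0, -8.1]
force: [-2.0, -3.9, 4.3]
finger_gap: 0.0176
grasp_force: 15.0
```

play_rows([
  [[0, -0.005, 0], 0],
  [[0, -0.005, 0], 0],
  [[0, -0.004, 0], 0],
  [[0, -0.002, 0], 0],
  [[0, 0, 0], 0],
])

```text
t: 19.0
tool_pos: [0.6505, 0.1812, 0.1795]
eef_rot: [-180.0, 0.0, -8.1]
force: [-3.1, -2.3, 3.4]
finger_gap: 0.0179
grasp_force: 15.0
```

play_rows([
  [[0, -0.002, 0], 0],
  [[0, 0, 0], 0],
])

```text
t: 19.2
tool_pos: [0.6508, 0.1831, 0.1795]
eef_rot: [180.0, 0.0, -8.1]
force: [-2.8, -3.8, 3.1]
finger_gap: 0.0183
grasp_force: 15.0
```

play_rows([
  [[0, -0.003, 0], 0],
  [[0, -0.003, 0], 0],
  [[0, 0, 0], 0],
])

```text
t: 19.5
tool_pos: [0.6516, 0.1894, 0.1795]
eef_rot: [-180.0, -0.0, -8.1]
force: [-2.1, -3.8, 2.5]
finger_gap: 0.0177
grasp_force: 15.0
```

play_rows([
  [[0, -0.002, 0], 0],
  [[0, 0, 0], 0],
])

```text
t: 19.7
tool_pos: [0.6519, 0.1911, 0.1795]
eef_rot: [180.0, 0.0, -8.1]
force: [-1.8, -3.6, 4.1]
finger_gap: 0.0178
grasp_force: 15.0
```

The head evidently started short of its stop, since it still slides at about 4 N. I continue until the force rises.

play_rows([
  [[0, -0.004, 0], 0],
  [[0, -0.004, 0], 0],
  [[0, 0, 0], 0],
])

```text
t: 20.0
tool_pos: [0.6531, 0.1996, 0.1795]
eef_rot: [-180.0, -0.0, -8.1]
force: [-1.3, -1.9, 2.3]
finger_gap: 0.0179
grasp_force: 15.0
```

```bash
python3 - <<'E'
from h import *
st=arm.read_state();print(st['tool_pos'],st['force'])
w=arm.snapshot('wrist')['img'];S=arm.snapshot('scene')['img']
b=np.zeros((600,800,3),np.uint8)
b[:312,:500]=cv2.resize(w,(500,312));b[:400,500:]=cv2.resize(S[205:305,275:350],(300,400),interpolation=cv2.INTER_CUBIC)
save('v4',b)
E
```

```text
[0.65312317 0.1995573  0.17953411] [-1.34406394 -1.86239406  2.25332603]
```

View pics/v4.png

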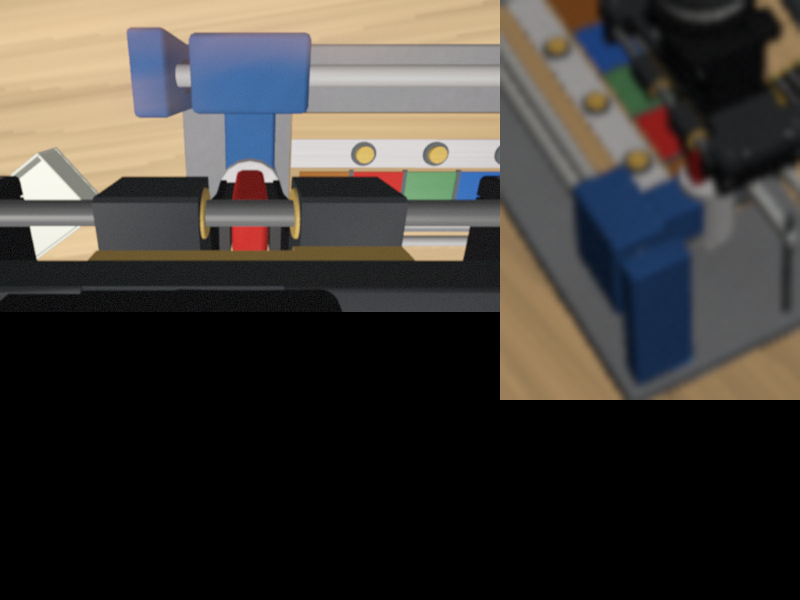

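All three rivets now look flush: the middle one at tile (437,154) looks like the set one at (364,154). A small gap between head and post remains, so I keep going.

play_rows([
  [[0, -0.004, 0], 0],
  [[0, -0.004, 0], 0],
  [[0, 0, 0], 0],
])

```text
t: 20.4
tool_pos: [0.6535, 0.2022, 0.1794]
eef_rot: [179.5, 0.2, -8.3]
force: [-7.8, -11.5, 8.3]
finger_gap: 0.0179
grasp_force: 15.0
```

play_rows([
  [[0, -0.003, 0], 0],
  [[0, 0, 0], 0],
])

```text
t: 20.6
tool_pos: [0.6536, 0.2023, 0.1793]
eef_rot: [179.3, 0.2, -8.4]
force: [-11.2, -16.0, 10.6]
finger_gap: 0.018
grasp_force: 14.9
```

The force rises with no further motion, so this is the parking stop. I relax a little, release and rise.

play_rows([
  [[0, 0.004, 0], 0],
  [[0, 0, 0], 0],
])

```text
t: 20.8
tool_pos: [0.6536, 0.2021, 0.1793]
eef_rot: [179.7, 0.1, -8.2]
force: [-5.8, -9.0, 6.3]
finger_gap: 0.0179
grasp_force: 14.9
```

play_rows([
  [[0, 0, 0], 0],
  [[0, 0, 0], 0],
  [[0, 0, 0], 0],
  [[0, 0, 0], 0],
  [[0, 0, 0], 0],
], gripper=0.7)

```text
t: 21.3
tool_pos: [0.654, 0.2066, 0.1794]
eef_rot: [-180.0, -0.0, -8.0]
force: [0.3, 0.1, 0.3]
finger_gap: 0.0504
grasp_force: 0.0
```

play_rows([
  [[0, 0, -0.03], 0],
  [[0, 0, -0.04], 0],
  [[0, 0, -0.04], 0],
  [[0, 0, -0.02], 0],
  [[0, 0, 0], 0],
])

```text
t: 21.8
tool_pos: [0.6552, 0.2074, 0.3138]
eef_rot: [-179.8, -0.3, -8.1]
force: [-0.8, 0.2, -0.2]
finger_gap: 0.0608
grasp_force: 0.0
```

play_rows([
  [[-0.04, 0, -0.02], 0],
  [[-0.04, 0, 0], 0],
  [[-0.04, 0, 0], 0],
  [[0, 0, 0], 0],
  [[0, 0, 0], 0],
])

```text
t: 22.3
tool_pos: [0.5346, 0.2226, 0.3289]
eef_rot: [179.9, -0.0, -8.0]
force: [0.2, -0.0, 0.2]
finger_gap: 0.061
grasp_force: 0.0
```

```bash
python3 - <<'E'
from h import *
st=arm.read_state();print(st['tool_pos'],st['force'])
w=arm.snapshot('wrist')['img'];S=arm.snapshot('scene')['img']
b=np.zeros((600,800,3),np.uint8)
b[:312,:500]=cv2.resize(w,(500,312));b[:400,500:]=cv2.resize(S[205:305,275:350],(300,400),interpolation=cv2.INTER_CUBIC)
b[320:600,:448]=cv2.resize(S,(448,280))
save('v5',b)
E
```

```text
[0.53463405 0.22259083 0.32890933] [ 0.15888638 -0.00911919  0.22639358]
```

View pics/v5.png

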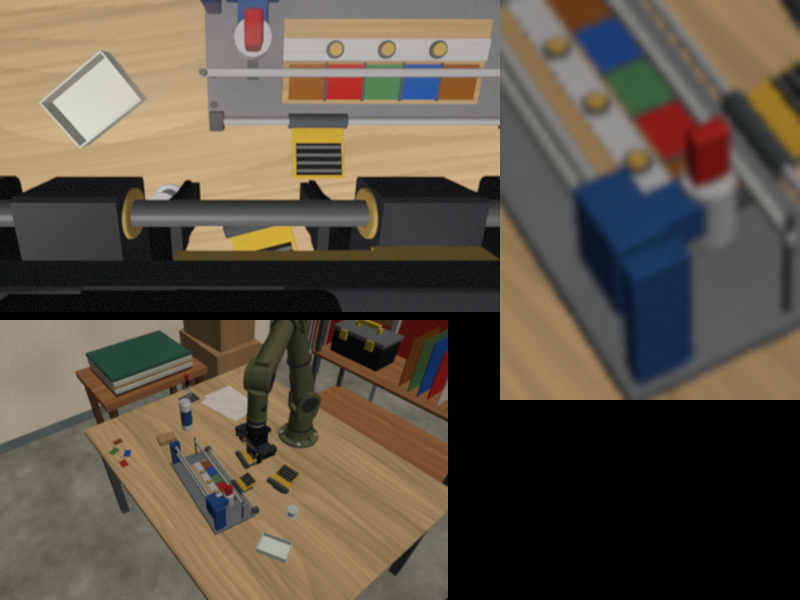

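In the last picture the rivets are evenly spaced at tile (335,49), (387,49) and (438,49); before driving, the spacing was an uneven 70/65 px. So the middle rivet is home. The head is parked, the treadle is up and the bystanders have not moved.

```bash
python3 -c "
from cell import arm
print(arm.finish_job())"
```

```text
the job is handed in; nothing more can be done
None
```

I drove the proud middle rivet home, holding the treadle on its stop for about 1.2 s, then let it up, slid the head back against its parking stop and handed the job in at about 22 s; no verdict was shown.

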